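# Thread the guard rod through a polish rack

### The arm

A 7-joint arm with a two-finger parallel gripper is mounted at the origin on a cart in front of the work surface, level with it; the furniture and walls round the work are solid. World frame = base frame: x ahead of the robot, y to its left, z up, the work surface at z = 0. Lengths are in mm, angles in rad, forces in N, time in s.
With the tool pointing down it reaches from about 400 to 875 mm from the base axis. Payload 4.4 kg.
Tool frame: the origin (TCP) lies between the finger pads, 19 mm behind the fingertips; this is the grasp point; z points along the fingers, y is the line along which they close (so a half turn about z gives the same grasp; the last joint's range is limited). The gripper opens to 85 mm and grips with 20 to 120 N. Pads are 22 mm wide; open, the fingers measure 114 mm over their backs; the gripper's body (76 mm by 85 mm) begins 54 mm behind the grasp point. The pads swing forward as they close: fully open they stand 13 mm farther back than shut.
Start: joints at [1.135, 0.628, 0.038, 1.517, -0.027, 0.996, -0.02], TCP at [234.956, -606.064, 250.013] pointing down, gripper open.
Joint ranges: [-3.06, 3.06], [-0.37, 2.12], [-1.25, 1.32], [0.18, 2.47], [-1.1, 4.24], [0.23, 1.98], [-2.94, 2.94]. Speed limits (rad/s): [2.57, 2.57, 3.14, 3.14, 3.14, 3.14, 3.14].

### API

Orientations are given as [roll, pitch, yaw] about the fixed x, y, z axes, in that order (R = Rz(yaw) Ry(pitch) Rx(roll)).
In Python, from cell import read_state, cams, ctrl, models gives the robot as it stands. The module is installed in compiled form; this text tells all that it offers.
- The arm moves only by the tool step_hand, called by a JSON object that holds its "name" and its "arguments". Schema: {"type":"object","properties":{"segments":{"type":"array","items":{"type":"object","properties":{"sx":{"type":"number"},"sy":{"type":"number"},"sz":{"type":"number"},"ax":{"type":"number"},"ay":{"type":"number"},"az":{"type":"number"},"jaw":{"type":"number"}},"additionalProperties":false,"required":["jaw"]},"minItems":1,"maxItems":12},"only":{"type":"string"},"quiet":{"type":"boolean"},"lines":{"type":"string"}},"required":["segments"],"additionalProperties":false}. segments is a list of rows, 1 to 12 of them, each an object with the fields sx, sy, sz (the shift in shares of the most that a row can go, 1 being 50 mm), ax, ay, az (a rotation vector in rad), jaw (the finger opening in mm); a field left out counts as zero (the opening has to be given); each row shifts and turns the commanded pose from where the row before left it, along the tool's axes as they then stand; what a row does not reach is not made up. A row lasts 1/10 s, in which the tool goes at most 50 mm and 0.15 rad, less where a joint would pass 70% of its speed; a pose out of reach is approached as far as the arm can. The fingers move at their own pace and stop on an object; the grip force is fixed at half the most. Time passes only in rows, so rows that do not move let the fingers close. The tool returns the time, the measured TCP pose, the force, the opening and the grip force at its end. only (a regular expression) keeps the lines of the reply that match it, lines (a string "A,B") keeps lines A to B, and quiet returns only ok. Input that does not fit is refused with a message, and nothing moves.
- read_state(): the state, without advancing time (a new reading comes with each control period).
- cams.get_image(name): name is "scene" or "top"; returns (picture, depth): 400x640x3 uint8, blue, green, red; 400x640 float32, mm along the optical axis (not along the pixel's ray), 0 where there is no reading.
- cams.calibration(name): a dict with "fx", "fy", "cx", "cy" (pixels), "k1" (the pictures are not rectified: a ray, as slopes to the right and down, at radius r is drawn at 1 + k1 r^2 times it, then the intrinsics apply), "rvec" (rotation vector, rad) and "tvec" (3), from world to camera coordinates, as OpenCV has them. Camera axes: x right, y down, z forward; pixel columns grow to the right and rows downward; lengths in mm; the calibration is good to about 2 mm. A picture is of the moment at which its call begins. calibration takes no time and is no camera call.
- ctrl.finish_job(): hands the job in; it is judged then, once.
Trained networks look in the newest picture that a camera, given by its name, has taken for a name from the list of things; names that differ only in an ending like _2 or _b are one class to them, and where a whole thing is asked for, a point or a joint stands for the part that bears it (a point fixed in the world has none). Each returns a list of dicts, best first, with "confidence" (0 to 1); they miss things now and then, are a little off and sometimes report something else, mostly with a low value. They report only what shows in the picture. A call takes as long as a camera call. They do not tell look-alikes from the thing itself.
- models.search_frame(thing, camera): "extent" ([left, top, right, bottom] in pixels, round what is visible of it).
- models.mark_of(thing, camera): "position" ([column, row] in pixels: a listed point, or the origin of a listed thing).
The state is a dict: "clock": time; "qpos": joint angles; "qd": joint speeds; "tau": joint torques, N m; "eef_pos": TCP position; "tool_rot": TCP orientation; "force": force on the tool from outside, world axes, zero at the start; "torque": the same for the moment, N m; "width": finger opening in mm; "gripper_force": force on a finger pad.
Only numpy, scipy, OpenCV 4.12 (cv2) and the standard library are available. Lean on these libraries where they do the work, as an engineer would, in place of code of your own. Each camera call takes 0.05 s, during which the arm holds its last target. There are 200 camera calls.

### The job

The wooden nail polish rack has lost its front guard rod. Pick up the rod by its black grip, thread it from the right through the right-hand brass bushing and on through the left-hand one, until its tip sticks out about 2 cm beyond the left end, and finish while still holding it still there by the grip, so that I can screw on the end cap. Do not knock or shift the polish bottles behind it.

Things in the scene. Friction and masses are not known exactly. Their poses are not given: they have to be found in the camera images.
- rack: Light wooden polish rack fixed to the desk, 84 mm deep (x), 140 mm long (y): base 6 mm thick, back panel 50 mm high, an end cheek 68 mm high and 10 mm thick at each end, each with a brass bushing. Origin on the desk below its middle; x to the back panel, y from the right-hand cheek to the left-hand one, z up. Turned up to 0.25 rad. The bushings' axis runs along y, 45 mm up, at x = -22 mm.
- bushing_right (a point): Centre of the outer mouth of the right-hand (-y) bushing, where the rod enters; axes as the rack's. Both bushings: 22 mm outside diameter, 14 mm bore, 14 mm long, standing 2 mm out of each face of the cheek; both bores on one line, 144 mm between the outer mouths.
- bushing_left (a point): Centre of the outer mouth of the left-hand bushing (the +y end of the rack), where the rod's tip must come out; axes as the rack's.
- rail_rod: Loose guard rod, about 120 g, lying flat on the desk: black square grip 16 x 16 x 50 mm with a brass band, and a steel shaft of 10 mm diameter standing 180 mm out of it, its last 10 mm tapering to a 4 mm nose. Origin: middle of the grip's underside; y from grip to nose, z up; the rod's axis is 8 mm up. Centre of mass in the grip, about 20 mm from its middle towards the shaft.
- rod_grip (a point): Middle of the rod's square grip, on the rod's axis; the place to hold it, with the fingers closing across the 16 mm width.
- rod_root (a point): Where the shaft leaves the square grip, on the axis, 25 mm from the grip's middle.
- rod_tip (a point): Nose of the rod, on the axis, 205 mm from the grip's middle and 180 mm from the root of the shaft.
- polish_1: Loose dark red nail polish bottle with a black cap, 30 mm across and 66 mm high, standing on the rack's base (6 mm up), its front 13 mm behind the rod's edge when the rod is in place. Origin: middle of its underside. The three stand side by side 37 mm apart, in any order.
- polish_2: Loose pale pink nail polish bottle with a white cap, 30 mm across and 69 mm high, standing on the rack's base (6 mm up), its front 13 mm behind the rod's edge when the rod is in place. Origin: middle of its underside. The three stand side by side 37 mm apart, in any order.
- polish_3: Loose dark blue nail polish bottle with a black cap, 30 mm across and 72 mm high, standing on the rack's base (6 mm up), its front 13 mm behind the rod's edge when the rod is in place. Origin: middle of its underside. The three stand side by side 37 mm apart, in any order.
Not all that is in view belongs to the job. Leave any orange, purple or turquoise look-alike of the polish_1 alone.

How it is judged (in metres and radians):
On the way, in this order (a step that is already met when the one before it is completed fails the run):
1. the held rod's tip has come through the right-hand bushing and is between the two (y of rod_tip in the frame of bushing_right above 0.02 m and y of rod_tip in the frame of bushing_left below -0.02 m and x of rod_tip in the frame of bushing_right between -0.006 and 0.006 m and z of rod_tip in the frame of bushing_right between -0.006 and 0.006 m and angle between the y axis of rail_rod and the y axis of rack, either way round below 0.15 rad and contact force between the fingers and rail_rod above 2 N), for 0.1 s.
2. the rod spans both bushings (y of rod_tip in the frame of bushing_left above 0.005 m and x of rod_tip in the frame of bushing_left between -0.006 and 0.006 m and z of rod_tip in the frame of bushing_left between -0.006 and 0.006 m and y of rod_root in the frame of bushing_right below 0 m and x of rod_root in the frame of bushing_right between -0.006 and 0.006 m and z of rod_root in the frame of bushing_right between -0.006 and 0.006 m and angle between the y axis of rail_rod and the y axis of rack, either way round below 0.06 rad and contact force between the fingers and rail_rod above 2 N), for 0.2 s.
At the end, for the whole second after the job is handed in: Tip 5 mm or more beyond the left bushing, root outside the right one, both within 6 mm of the bore axis, rod aligned to 0.06 rad, held with over 2 N by its grip (TCP within 45 mm of its middle), still (20 mm/s, 0.2 rad/s); bottles upright to 0.15 rad and within 12 mm of their start (all of step 2 and distance between the grasp point and rod_grip below 0.045 m and linear speed of rail_rod below 0.02 m/s and angular speed of rail_rod below 0.2 rad/s and angle between each of polish_1, polish_2, polish_3's own z axis and vertical below 0.15 rad and distance of each of polish_1, polish_2, polish_3 from where it was at the start of the episode below 0.012 m); the arm keeps its last pose, push and grip.
It fails at once if a polish bottle is knocked: tipped by more than 0.35 rad or shifted by more than 25 mm (angle between any of polish_1, polish_2, polish_3's own z axis and vertical above 0.35 rad or distance of any of polish_1, polish_2, polish_3 from where it was at the start of the episode above 0.025 m).
It also fails if it takes over 45 s, if anything falls off the work surface, if the arm or the gripper's body presses on something with over 40 N, if the wrist force passes 120 N, or if a joint passes its speed limit or range.

## Working session

There is one attempt and no reset: what is moved stays moved. The work goes in short steps, Python scripts to look and compute and a tool call to move; the robot and the scene stay as the last step left them, time stands still between calls to the robot, and variables do not carry over. Pictures are saved under pics/ and viewed, at most 10 in all, crops included, and the job is handed in when it is done.

```bash
mkdir -p pics
```

Create h.py:
```python
import numpy as np, cv2
from cell import read_state, cams, ctrl, models
def cal(n):
    c=cams.calibration(n); R=cv2.Rodrigues(np.array(c["rvec"],float))[0]; return c,R,np.array(c["tvec"],float).ravel()
def ray(n,u,v):
    c,R,t=cal(n); x=(u-c["cx"])/c["fx"]; y=(v-c["cy"])/c["fy"]; rd=np.hypot(x,y); r=rd
    for _ in range(30): r=rd/(1+c["k1"]*r*r)
    s=r/rd if rd>0 else 1
    return -R.T@t, R.T@np.array([x*s,y*s,1])   # origin, dir (unit depth)
def atz(n,u,v,z):
    o,d=ray(n,u,v); return o+d*(z-o[2])/d[2]
def atd(n,u,v,D):
    o,d=ray(n,u,v); return o+d*D
def cloud(n,D):
    c,R,t=cal(n); v,u=np.mgrid[:400,:640]; x=(u-c["cx"])/c["fx"]; y=(v-c["cy"])/c["fy"]; rd=np.hypot(x,y); r=rd.copy()
    for _ in range(30): r=rd/(1+c["k1"]*r*r)
    s=np.where(rd>0,r/np.maximum(rd,1e-9),1)
    P=np.stack([x*s*D,y*s*D,D],-1)
    return (P-t)@R
def proj(n,p):
    c,R,t=cal(n); q=R@np.array(p)+t; x,y=q[:2]/q[2]; k=1+c["k1"]*(x*x+y*y); return c["fx"]*x*k+c["cx"],c["fy"]*y*k+c["cy"]
```

Run:
```python
from h import *
for n in("scene","top"):
    im,D=cams.get_image(n); cv2.imwrite(f"pics/{n}0.png",im); np.save(n+"0.npy",D)
    o,d=ray(n,320,200); print(n,o.round(),d.round(2))
    for t in("rod_grip","rod_root","rod_tip","bushing_right","bushing_left","rack","polish_1"):
        for m in models.mark_of(t,n)[:3]:
            print(n,t,np.round(m["position"],1),round(m["confidence"],2))
print(read_state())
```

```text
scene [ 19. 521. 705.] [ 0.52 -0.56 -0.64]
scene rod_grip [394.6 199.2] 0.7
scene rod_root [388.  205.6] 0.83
scene rod_root [358.8 248.4] 0.73
scene rod_tip [358.1 250.4] 0.88
scene rod_tip [295.5 214.7] 0.37
scene bushing_right [279.7 231.8] 0.72
scene bushing_right [311.5 194.7] 0.6
scene bushing_left [394.4 200. ] 0.73
scene bushing_left [279.  232.6] 0.67
scene rack [289.4 225.6] 0.93
scene polish_1 [317.  262.7] 0.81
scene polish_1 [324.2 244.2] 0.72
scene polish_1 [237.5 223.1] 0.67
top [321. -43. 969.] [ 0.2  -0.03 -0.98]
top rod_grip [381.2 223.9] 0.71
top rod_grip [303.3 254. ] 0.49
top rod_root [365.8 229.3] 0.9
top rod_tip [302.8 253.6] 0.86
top rod_tip [294.2 178.6] 0.21
top bushing_right [309.8 178.5] 0.67
top bushing_right [279.  183.3] 0.5
top bushing_left [255.9 202. ] 0.85
top bushing_left [279.3 183. ] 0.57
top bushing_left [311.3 177.5] 0.48
top rack [281.2 188.2] 0.79
top polish_1 [279.  184.4] 0.68
top polish_1 [268.6 244.6] 0.58
top polish_1 [264.3 192. ] 0.49
{'clock': 0.8, 'qpos': array([ 1.13517913,  0.62835716,  0.03851718,  1.51741293, -0.0269803 ,
        0.99627741, -0.02002405]), 'qd': array([-0.00021481,  0.00149514, -0.00036662,  0.00116036, -0.00037499,
        0.00066267,  0.00100628]), 'tau': array([-4.35023449e-04, -5.63218939e+01,  1.22560278e+00, -1.93780857e+01,
        1.09965043e-02,  1.59368203e-03,  2.68917722e-05]), 'eef_pos': array([ 234.95615034, -606.06850763,  250.03738177]), 'tool_rot': array([ 3.14152906e+00, -1.27498102e-05,  3.69764651e-01]), 'force': array([ 0.06150599, -0.29677513, -0.00967907]), 'torque': array([-0.04598018, -0.04689762, -0.01790783]), 'gripper_force': 0.0, 'width': 85.52979165442069}
```

View pics/scene0.png

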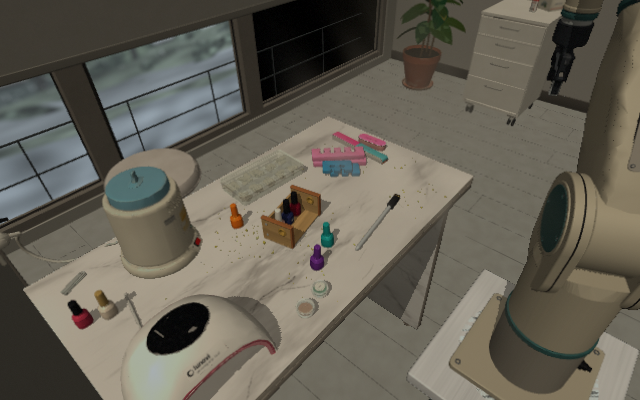

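View pics/top0.png

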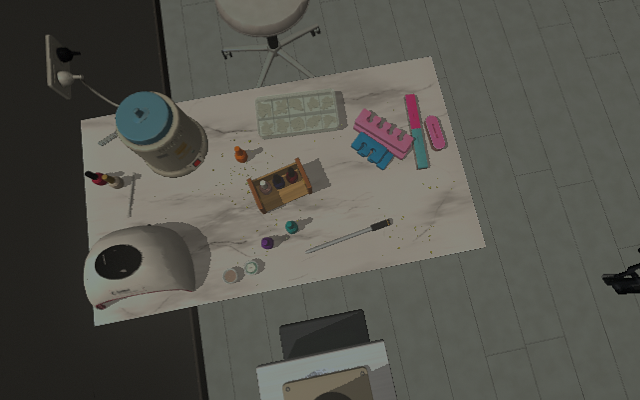

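The top view (image up is +x, left is +y) shows the rod with its grip at about (383,225) and nose at about (305,251). The rack is at about (281,188), with its bushings on the near side. The turquoise (291,227), purple (267,243) and orange (240,155) bottles are decoys. Next I measure the geometry.

Run:
```python
from h import *
from scipy.optimize import minimize
for n in("top","scene"):
    print(n,cal(n)[0]["fx"])
    im=cv2.imread(f"pics/{n}0.png"); D=np.load(n+"0.npy"); P=cloud(n,D)
    ok=(D>0)
    a=ok&(P[...,0]>380)&(P[...,0]<650)&(P[...,1]>-130)&(P[...,1]<160)
    q=P[a&(P[...,2]>63)&(P[...,2]<90)]
    print("tall",len(q),q.mean(0).round(1),np.histogram(q[:,2],bins=range(62,92,3))[0])
    g=P[350:351,300:301] 
    tb=P[ok&(abs(P[...,2])<12)&(P[...,0]>350)&(P[...,0]<420)&(P[...,1]>-250)&(P[...,1]<0)]
    print("table z",np.percentile(tb[:,2],[5,25,50,75,95]).round(1))
im=cv2.imread("pics/top0.png")
c=np.hstack([cv2.resize(im[150:260,240:330],None,fx=4,fy=4,interpolation=cv2.INTER_CUBIC),cv2.resize(im[150:260,300:400],None,fx=4,fy=4,interpolation=cv2.INTER_CUBIC)])
cv2.imwrite("pics/crop1.png",c)
s=cv2.imread("pics/scene0.png"); cv2.imwrite("pics/crop2.png",cv2.resize(s[180:270,250:410],None,fx=5,fy=5,interpolation=cv2.INTER_CUBIC))
for u,v,z in[(365.8,229.3,8),(381,224,8),(302.8,253.6,8),(305,178,45),(258,202,45)]: print(u,v,atz("top",u,v,z).round(1))
for u,v,z in[(388,205.6,8),(394.6,199.2,8),(358.1,250.4,8),(279.7,231.8,45),(311,195,45)]: print(u,v,atz("scene",u,v,z).round(1))
```

```text
top 376.30719385736097
tall 436 [561.3  23.5  67.5] [ 89 222  62  30  25   7   1   0   0]
table z [-4.1 -2.4 -1.2  0.2  9.1]
scene 404.9526863756412
tall 435 [558.4  31.6  68. ] [ 67 200 102  26  25  14   1   0   0]
table z [-2.4 -1.2 -0.2  0.7  9. ]
365.8 229.3 [ 421.5 -174.3    8. ]
381 224 [ 427.2 -215.6    8. ]
302.8 253.6 [392.4  -4.3   8. ]
305 178 [575.7 -46.6  45. ]
258 202 [537.8  80.6  45. ]
388 205.6 [ 427.8 -188.3    8. ]
394.6 199.2 [ 429.2 -221.3    8. ]
358.1 250.4 [390.6 -11.2   8. ]
279.7 231.8 [544.6  88.4  45. ]
311 195 [580.2 -57.6  45. ]
```

View pics/crop1.png

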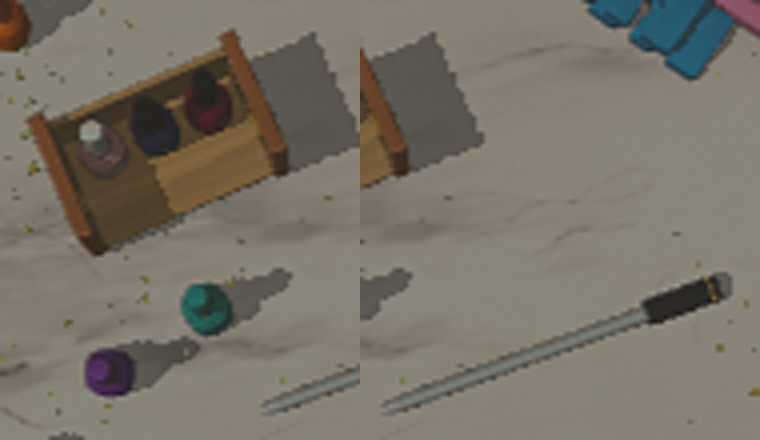

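View pics/crop2.png

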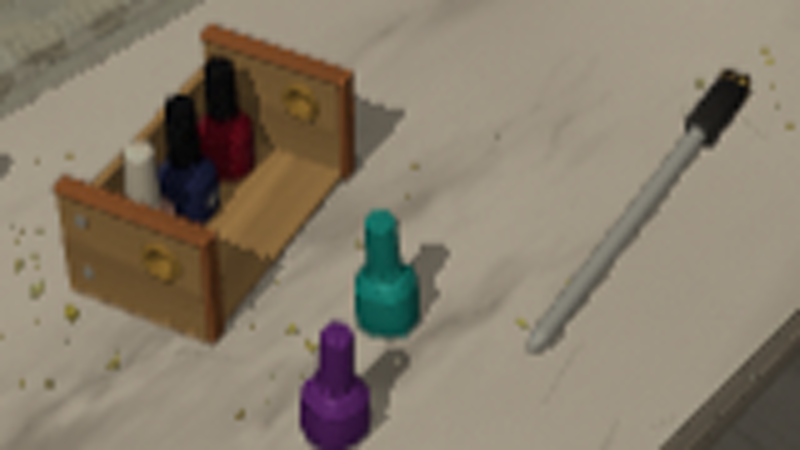

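The three bottles in the rack match the description: pink/white cap, blue/black and red/black, at about (264,186), (279,181) and (291,176) in the top view. The loose turquoise, purple and orange ones are look-alikes to leave alone. The rod's grip end is at about (481,222) minus the crop offset, nose at about (305,252). I now fit the rack and rod models to the pixels.

Create fit.py:
```python
from h import *
from scipy.optimize import minimize
def T(p,pts):
    x,y,a=p; c,s=np.cos(a),np.sin(a); pts=np.array(pts,float); return np.c_[x+c*pts[:,0]-s*pts[:,1],y+s*pts[:,0]+c*pts[:,1],pts[:,2]]
def draw(n,polys,box,k=4):
    u0,v0,u1,v1=box; m=np.zeros(((v1-v0)*k,(u1-u0)*k),np.uint8)
    for q in polys:
        pts=np.array([proj(n,w) for w in q]); pts=((pts+.5-[u0,v0])*k-.5)
        cv2.fillPoly(m,[np.round(cv2.convexHull(pts.astype(np.float32))*16).astype(np.int32)],255,shift=4)
    return cv2.resize(m,(u1-u0,v1-v0),interpolation=cv2.INTER_AREA)/255.
def rackpolys(p):
    o=[]
    for s in(-1,1):
        ys=(s*60,s*70)
        o.append(T(p,[(x,y,68) for x in(-42,42) for y in ys])); o.append(T(p,[(-42,y,z) for z in(2,68) for y in ys]))
    return o
def rodpolys(p,part,z0=0):  # p=(grip mid x,y,yaw of rod y-axis frame)
    if part=="grip": return [T(p,[(x,y,z) for x in(-8,8) for y in(-25,25) for z in(0,16)])]
    return [T(p,[(5*np.cos(t),y,8+5*np.sin(t)) for t in np.linspace(0,6.28,13) for y in(25,195)]+[(2*np.cos(t),205,8+2*np.sin(t)) for t in np.linspace(0,6.28,9)])]
def fit(masks,fn,p0):
    f=lambda p: sum(((draw(n,fn(p),b)-m)**2).sum() for n,b,m in masks)
    r=minimize(f,p0,method="Nelder-Mead",options=dict(initial_simplex=np.array(p0)+np.array([[0,0,0],[8,0,0],[0,8,0],[0,0,.06]]),xatol=.02,fatol=.02,maxiter=300)); return r.x,r.fun,f
```

Run:
```python
from fit import *
B={"top":(240,150,330,225),"scene":(255,175,335,255)}
M=[];
for n in B:
    u0,v0,u1,v1=B[n]; im=cv2.imread(f"pics/{n}0.png")[v0:v1,u0:u1]; h=cv2.cvtColor(im,cv2.COLOR_BGR2HSV)
    m=((h[...,0]<=11)&(h[...,1]>130)&(h[...,2]>60)).astype(np.uint8)
    nn,l,st,_=cv2.connectedComponentsWithStats(m); 
    k=[i for i in np.argsort(-st[1:,4])[:2]+1]; print(n,st[k])
    M.append((n,B[n],np.isin(l,k).astype(float)))
for s in(M[:1],M[1:],M):
    p,f,_=fit(s,rackpolys,[557,17,.28]); print("rack",p.round(3),round(f,1),"R",T(p,[(-22,-72,45)])[0].round(1),"L",T(p,[(-22,72,45)])[0].round(1), sum(m[2].sum() for m in s))
print("scene bush L",atz("scene",282,232.6,45),"R inner",atz("scene",310,200.6,45), "pred px",proj("scene",T(p,[(-22,72,45)])[0]),proj("scene",T(p,[(-22,-58,45)])[0]))
C={"top":(300,215,400,257),"scene":(350,185,405,255)}
G=[];S=[]
for n in C:
    u0,v0,u1,v1=C[n]; im=cv2.imread(f"pics/{n}0.png")[v0:v1,u0:u1].astype(int); bg=cv2.medianBlur(im.astype(np.uint8),31).astype(int)
    dif=np.abs(im-bg).max(-1); g=im.max(-1)
    m=(g<65).astype(np.uint8); nn,l,st,_=cv2.connectedComponentsWithStats(m); k=np.argmax(st[1:,4])+1; print(n,"grip",st[k])
    np.save(n+"_d.npy",dif)
    # shaft: bluish-grey vs beige table
    ch=im[...,2]-im[...,0]; print(n,"chroma bg",np.percentile(ch,[5,25,50,75]))
    s=((ch<np.median(ch)*.55)&(g>=65)).astype(np.uint8); nn,l2,st2,_=cv2.connectedComponentsWithStats(s); k2=np.argmax(st2[1:,4])+1; print("shaft",st2[k2])
    S.append((n,C[n],(l2==k2).astype(float))); G.append((n,C[n],(l==k).astype(float)))
p0=[427,-203,.2]
for s in(S[:1],S[1:],S):
    p,f,_=fit(s,lambda p:rodpolys(p,"shaft"),p0); print("shaft",p.round(3),round(f,1),sum(m[2].sum() for m in s),"tip",T(p,[(0,205,8)])[0].round(1))
for s in(G[:1],G[1:],G):
    p,f,_=fit(s,lambda p:rodpolys(p,"grip"),p0); print("grip",p.round(3),round(f,1),sum(m[2].sum() for m in s))
```

```text
top [[ 0  0  7 12 70]
 [50 28  3  2  4]]
scene [[39 41  3  1  3]
 [64 31  2  2  2]]
rack [5.56181e+02 1.70580e+01 3.41000e-01] 370.5 R [559.5 -58.2  45. ] L [511.4  77.6  45. ] 74.0
rack [5.60026e+02 6.28500e+00 4.03000e-01] 235.4 R [568.  -68.6  45. ] L [511.5  63.9  45. ] 5.0Traceback (most recent call last):
  File "<stdin>", line 11, in <module>
  File "fit.py", line 22, in fit
    r=minimize(f,p0,method="Nelder-Mead",options=dict(initial_simplex=np.array(p0)+np.array([[0,0,0],[8,0,0],[0,8,0],[0,0,.06]]),xatol=.02,fatol=.02,maxiter=300)); return r.x,r.fun,f
    res = _minimize_neldermead(fun, x0, args, callback, bounds=bounds,
                               **options)
    fsim[j] = func(sim[j])
              ~~~~^^^^^^^^
    fx = function(np.copy(x), *(wrapper_args + args))
  File "fit.py", line 21, in <lambda>
    f=lambda p: sum(((draw(n,fn(p),b)-m)**2).sum() for n,b,m in masks)
                ~~~^^^^^^^^^^^^^^^^^^^^^^^^^^^^^^^^^^^^^^^^^^^^^^^^^^^
  File "fit.py", line 21, in <genexpr>
    f=lambda p: sum(((draw(n,fn(p),b)-m)**2).sum() for n,b,m in masks)
                      ~~~~^^^^^^^^^^^
  File "fit.py", line 8, in draw
    pts=np.array([proj(n,w) for w in q]); pts=((pts+.5-[u0,v0])*k-.5)
                  ~~~~^^^^^
  File "h.py", line 21, in proj
    c,R,t=cal(n); q=R@np.array(p)+t; x,y=q[:2]/q[2]; k=1+c["k1"]*(x*x+y*y); return c["fx"]*x*k+c["cx"],c["fy"]*y*k+c["cy"]
          ~~~^^^
  File "h.py", line 4, in cal
    c=cams.calibration(n); R=cv2.Rodrigues(np.array(c["rvec"],float))[0]; return c,R,np.array(c["tvec"],float).ravel()
ValueError: time passes only in moves, steps and waits
```

```bash
sed -i 's/^def cal(n):/_C={}\ndef cal(n):\n    if n not in _C: _C[n]=_cal(n)\n    return _C[n]\ndef _cal(n):/' h.py
```

Create f2.py:
```python
from fit import *
B={"top":(240,150,330,225),"scene":(255,175,335,255)}
M=[]
for n in B:
    u0,v0,u1,v1=B[n]; im=cv2.imread(f"pics/{n}0.png")[v0:v1,u0:u1].astype(float)
    r=im[...,2]/(im[...,1]+1); m=((r>1.55)&(im[...,2]>60)&(im[...,1]>im[...,0]*1.15)).astype(np.uint8)
    nn,l,st,_=cv2.connectedComponentsWithStats(m); k=np.argsort(-st[1:,4])[:2]+1; print(n,st[k].tolist())
    M.append((n,B[n],np.isin(l,k).astype(float)))
for s in(M[:1],M[1:],M):
    p,f,_=fit(s,rackpolys,[557,17,.28]); print("rack",p.round(3),round(f,1),"R",T(p,[(-22,-72,45)])[0].round(1),"L",T(p,[(-22,72,45)])[0].round(1), sum(m[2].sum() for m in s))
print("scene bush L",atz("scene",282,232.6,45),"R inner",atz("scene",310,200.6,45), "pred px",proj("scene",T(p,[(-22,72,45)])[0]),proj("scene",T(p,[(-22,-58,45)])[0]))
C={"top":(300,215,400,257),"scene":(350,185,405,255)}
G=[];S=[]
for n in C:
    u0,v0,u1,v1=C[n]; im=cv2.imread(f"pics/{n}0.png")[v0:v1,u0:u1].astype(int); g=im.max(-1)
    m=(g<80).astype(np.uint8); nn,l,st,_=cv2.connectedComponentsWithStats(m); k=np.argmax(st[1:,4])+1; print(n,"grip",st[k])
    ch=im[...,2]-im[...,0]; print(n,"chroma bg",np.percentile(ch,[5,25,50,75]))
    s=((ch<np.median(ch)*.55)&(g>=80)).astype(np.uint8); nn,l2,st2,_=cv2.connectedComponentsWithStats(s); k2=np.argmax(st2[1:,4])+1; print("shaft",st2[k2])
    S.append((n,C[n],(l2==k2).astype(float))); G.append((n,C[n],(l==k).astype(float)))
p0=[427,-203,.2]
for s in(S[:1],S[1:],S):
    p,f,_=fit(s,lambda p:rodpolys(p,"shaft"),p0); print("shaft",p.round(3),round(f,1),sum(m[2].sum() for m in s),"tip",T(p,[(0,205,8)])[0].round(1))
for s in(G[:1],G[1:],G):
    p,f,_=fit(s,lambda p:rodpolys(p,"grip"),p0); print("grip",p.round(3),round(f,1),sum(m[2].sum() for m in s))
```

```bash
python3 f2.py
```

```text
top [[0, 0, 7, 12, 59], [56, 8, 7, 12, 19]]
scene [[6, 41, 33, 32, 153], [36, 10, 30, 30, 124]]
rack [5.63852e+02 1.36300e+01 3.16000e-01] 337.0 R [565.3 -61.6  45. ] L [520.6  75.2  45. ] 78.0
rack [5.72813e+02 2.35100e+01 2.24000e-01] 50.0 R [567.4 -51.6  45. ] L [535.4  88.8  45. ] 277.0
rack [5.72773e+02 2.33150e+01 2.19000e-01] 402.0 R [566.9 -51.7  45. ] L [535.7  88.8  45. ] 355.0
scene bush L [538.68352647  86.7592642   45.        ] R inner [567.03509624 -39.57166662  45.        ] pred px (np.float64(282.2820519113619), np.float64(233.6795410339795)) (np.float64(310.5127383471483), np.float64(201.4092706306208))
top grip [ 71   4  20  12 128]
top chroma bg [ 5. 14. 16. 16.]
shaft [  5  12  67  26 254]
scene grip [37  9 13 15 99]
scene chroma bg [13. 27. 27. 28.]
shaft [  6  20  35  45 166]
shaft [ 4.2524e+02 -2.1203e+02  1.4800e-01] 22.0 254.0 tip [395.   -9.3   8. ]
shaft [ 4.28437e+02 -2.13436e+02  1.60000e-01] 53.2 166.0 tip [395.7 -11.1   8. ]
shaft [ 4.27453e+02 -2.13813e+02  1.58000e-01] 87.1 420.0 tip [395.1 -11.4   8. ]
grip [ 4.25700e+02 -2.13161e+02  1.55000e-01] 10.5 128.0
grip [ 4.28581e+02 -2.14683e+02  2.24000e-01] 26.2 99.0
grip [ 4.26616e+02 -2.12803e+02  2.43000e-01] 54.8 227.0
```

Units first: shifts go in shares of 50 mm. So 32 mm is 0.64, -31 mm is -0.62.

{"name": "step_hand", "arguments": {"segments": [{"sx": 0.64,"sy": -0.62,"jaw": 85},{"sx": 0.64,"sy": -0.62,"jaw": 85},{"sx": 0.64,"sy": -0.62,"jaw": 85},{"sx": 0.64,"sy": -0.62,"jaw": 85},{"sx": 0.64,"sy": -0.62,"jaw": 85},{"sx": 0.64,"sy": -0.62,"jaw": 85},{"sx": 0.64,"sy": -0.62,"jaw": 85},{"sx": 0.64,"sy": -0.62,"jaw": 85},{"sx": 0.64,"sy": -0.62,"jaw": 85},{"sx": 0.64,"sy": -0.62,"jaw": 85}]}}

```text
clock: 1.8
eef_pos: [422.0, -199.8, 250.4]
tool_rot: [3.141, -0.001, 0.37]
force: [0.8, -0.5, -0.2]
width: 84.7
gripper_force: 0.0
```

{"name": "step_hand", "arguments": {"segments": [{"sz": 0.16,"az": -0.15,"jaw": 85},{"sz": 0.16,"az": -0.15,"jaw": 85},{"sz": 0.16,"az": -0.15,"jaw": 85},{"sz": 0.16,"az": -0.15,"jaw": 85},{"sz": 0.16,"az": -0.15,"jaw": 85},{"sz": 0.16,"az": -0.15,"jaw": 85},{"sz": 0.16,"az": -0.15,"jaw": 85},{"sz": 0.16,"az": -0.15,"jaw": 85},{"sz": 0.16,"az": -0.15,"jaw": 85},{"jaw": 85}]}}

```text
clock: 2.8
eef_pos: [420.8, -201.4, 177.4]
tool_rot: [-3.141, -0.001, 1.72]
force: [-0.5, -0.4, -0.0]
width: 85.1
gripper_force: 0.0
```

Create to.py:
```python
import sys
from h import *
from scipy.spatial.transform import Rotation as Ro
x,y,z,yaw=map(float,sys.argv[1:5]); s=read_state(); R=Ro.from_euler("xyz",s["tool_rot"])
Rt=Ro.from_euler("xyz",[np.pi,0,yaw])
print("pos",s["eef_pos"].round(1),"rot",s["tool_rot"].round(3),"d tool",R.inv().apply(np.array([x,y,z])-s["eef_pos"]).round(1),"rotvec",(R.inv()*Rt).as_rotvec().round(4),"F",s["force"].round(1),"w",round(s["width"],1),"t",s["clock"],"q",s["qpos"].round(2))
```

```bash
python3 to.py 425 -201 24 1.726
# refine rack in top
```

Run:
```python
from fit import *
b=(246,155,320,207); u0,v0,u1,v1=b; im=cv2.imread("pics/top0.png")[v0:v1,u0:u1].astype(float)
r=im[...,2]/(im[...,1]+1)
for th in(1.3,1.4,1.5):
    m=((r>th)&(im[...,2]>45)).astype(np.uint8)
    nn,l,st,_=cv2.connectedComponentsWithStats(m); k=np.argsort(-st[1:,4])[:2]+1; print(th,st[k].tolist())
    p,f,_=fit([("top",b,np.isin(l,k).astype(float))],rackpolys,[570,22,.23]); print(p.round(3),round(f,1),"R",T(p,[(-22,-72,45)])[0].round(1),"L",T(p,[(-22,72,45)])[0].round(1))
```

```text
pos [ 420.8 -201.4  177.4] rot [-3.141e+00 -1.000e-03  1.720e+00] d tool [ -0.5   4.4 153.4] rotvec [-0.0011 -0.0012 -0.0061] F [-0.5 -0.4 -0. ] w 85.1 t 2.8 q [ 0.63  0.5  -0.35  2.08  0.29  0.6   0.23]
1.3 [[49, 3, 17, 36, 150], [1, 23, 16, 29, 133]]
[5.70771e+02 2.02500e+01 2.23000e-01] 29.1 R [565.3 -54.8  45. ] L [533.4  85.6  45. ]
1.4 [[49, 3, 16, 30, 121], [1, 24, 15, 28, 108]]
[5.75667e+02 2.11770e+01 2.23000e-01] 54.3 R [570.2 -53.9  45. ] L [538.3  86.5  45. ]
1.5 [[50, 3, 15, 30, 99], [2, 24, 14, 28, 82]]
[5.72875e+02 2.08940e+01 2.36000e-01] 91.6 R [568.3 -54.3  45. ] L [534.7  85.8  45. ]
```

In the tool's units: 13 mm is 0.26, 1 mm is 0.02.

{"name": "step_hand", "arguments": {"segments": [{"sy": 0.02,"sz": 0.6,"jaw": 60},{"sy": 0.02,"sz": 0.6,"jaw": 60},{"sy": 0.02,"sz": 0.6,"jaw": 60},{"sy": 0.02,"sz": 0.6,"jaw": 60},{"sz": 0.4,"jaw": 60},{"sz": 0.26,"az": -0.006,"jaw": 60},{"jaw": 60}]}}

```text
clock: 3.5
eef_pos: [424.5, -200.7, 23.9]
tool_rot: [-3.139, -0.001, 1.723]
force: [-0.5, -1.1, 0.6]
width: 60.2
gripper_force: 0.0
```

```bash
python3 to.py 425 -201 24 1.726
```

Run:
```python
from h import *
for n in("top","scene"):
    im,D=cams.get_image(n); cv2.imwrite(f"pics/{n}1.png",im)
a=cv2.imread("pics/top1.png")[190:270,330:430]; b=cv2.imread("pics/scene1.png")[150:260,340:440]
cv2.imwrite("pics/crop3.png",np.hstack([cv2.resize(a,(400,320),interpolation=2),cv2.resize(b,(400,440),interpolation=2)[60:380]]))
```

```text
pos [ 424.5 -200.7   23.9] rot [-3.139e+00 -1.000e-03  1.723e+00] d tool [-0.4  0.4 -0.1] rotvec [-0.0028 -0.0006 -0.0028] F [-0.5 -1.1  0.6] w 60.2 t 3.5 q [ 0.49  0.79 -0.17  2.16  0.53  0.23  0.01]
```

View pics/crop3.png

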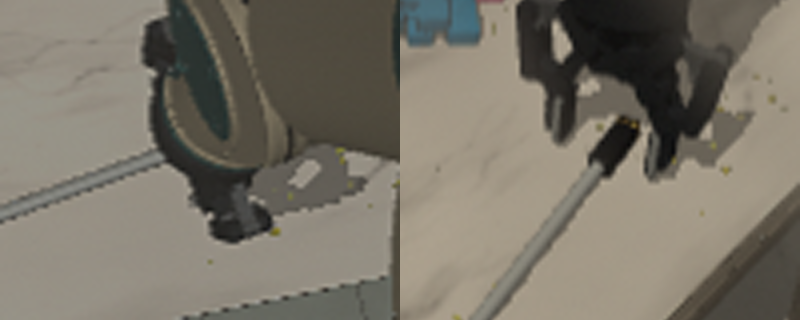

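The scene crop shows the black grip lying between the two open fingers, so I close and lift.

{"name": "step_hand", "arguments": {"segments": [{"jaw": 0},{"jaw": 0},{"jaw": 0},{"jaw": 0},{"jaw": 0},{"jaw": 0},{"jaw": 0},{"jaw": 0}]}}

```text
clock: 4.4
eef_pos: [425.8, -201.0, 26.0]
tool_rot: [3.14, 0.001, 1.725]
force: [-1.2, 0.6, 7.1]
width: 14.0
gripper_force: 58.9
```

```bash
python3 to.py 425 -201 24 1.726
```

```text
pos [ 425.8 -201.    26. ] rot [3.140e+00 1.000e-03 1.725e+00] d tool [ 0.2 -0.8  2. ] rotvec [ 0.0015  0.001  -0.0007] F [-1.2  0.6  7.1] w 14.0 t 4.4 q [ 0.49  0.79 -0.17  2.16  0.53  0.23  0.01]
```

In the tool's units: -20 mm is -0.4, -8 mm is -0.16.

{"name": "step_hand", "arguments": {"segments": [{"sz": -0.16,"jaw": 0},{"sz": -0.3,"jaw": 0},{"sz": -0.4,"jaw": 0},{"sz": -0.4,"jaw": 0},{"sx": -0.5,"az": -0.03,"jaw": 0},{"sx": -0.5,"az": -0.04,"jaw": 0},{"jaw": 0}]}}

```text
clock: 5.1
eef_pos: [434.0, -254.2, 88.8]
tool_rot: [3.14, 0.003, 1.791]
force: [-0.4, 0.6, -1.1]
width: 13.9
gripper_force: 58.9
```

```bash
python3 to.py 617 -276 90 1.794
```

```text
pos [ 434.  -254.2   88.8] rot [3.140e+00 3.000e-03 1.791e+00] d tool [-61.2 173.8  -0.8] rotvec [ 0.0013  0.0032 -0.003 ] F [-0.4  0.6 -1.1] w 13.9 t 5.1 q [ 0.7   0.7  -0.34  2.05  0.5   0.47  0.2 ]
```

In the tool's units: 30 mm is 0.6, 29 mm is 0.58.

{"name": "step_hand", "arguments": {"segments": [{"sx": -0.3,"sy": 0.5,"jaw": 0},{"sx": -0.3,"sy": 0.6,"jaw": 0},{"sx": -0.3,"sy": 0.6,"jaw": 0},{"sx": -0.32,"sy": 0.6,"jaw": 0},{"sy": 0.6,"az": -0.003,"jaw": 0},{"sy": 0.58,"jaw": 0},{"sz": 0.24,"jaw": 0},{"sz": 0.24,"jaw": 0},{"jaw": 0},{"jaw": 0}]}}

```text
clock: 6.1
eef_pos: [615.1, -271.1, 63.3]
tool_rot: [-3.139, -0.001, 1.798]
force: [0.2, 0.5, -1.2]
width: 14.2
gripper_force: 59.0
```

```bash
python3 to.py 617 -276 63 1.794
```

Run:
```python
from h import *
for n in("top","scene"):
    im,D=cams.get_image(n); cv2.imwrite(f"pics/{n}2.png",im); np.save(n+"2.npy",D)
    for t in("rod_tip","rod_root"):
        for m in models.mark_of(t,n)[:2]: print(n,t,np.round(m["position"],1),round(m["confidence"],2))
a=cv2.imread("pics/top2.png")[145:245,250:400]; b=cv2.imread("pics/scene2.png")[140:260,260:400]
cv2.imwrite("pics/crop4.png",np.vstack([cv2.resize(a[:70],(750,350),interpolation=2)[:280],cv2.resize(b,(750,640),interpolation=2)[150:460]]))
```

```text
pos [ 615.1 -271.1   63.3] rot [-3.139e+00 -1.000e-03  1.798e+00] d tool [-5.2  0.7  0.3] rotvec [-0.0026 -0.0008  0.0038] F [ 0.2  0.5 -1.2] w 14.2 t 6.1 q [ 0.59  0.91 -0.38  1.57  0.44  0.75  0.24]
top rod_tip [317.9 178.7] 0.72
top rod_root [381.7 145.9] 0.82
scene rod_tip [322.7 190. ] 0.68
scene rod_root [350.1 156.7] 0.56
```

View pics/crop4.png

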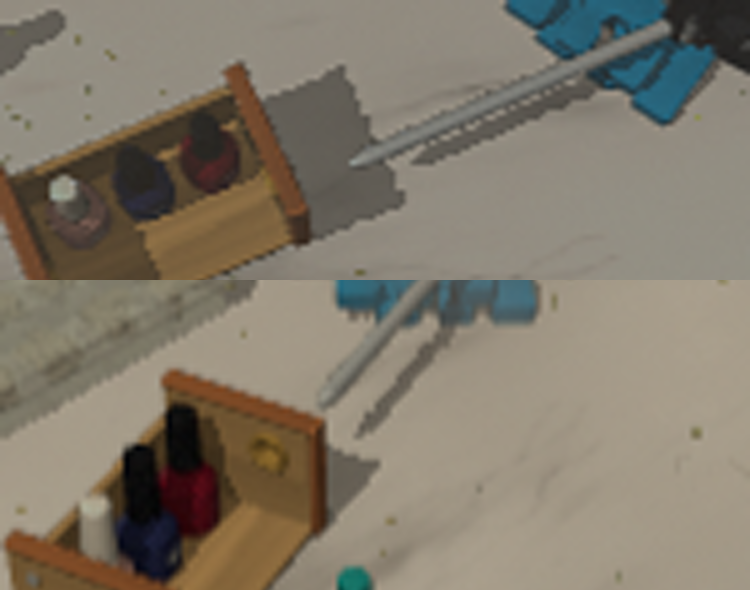

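The rod is level, roughly on the bore line, with its nose about 25–30 mm short of the right cheek: nose at about (320,178) in top and (320,193) in scene. I now measure its offset from the bore line.

Create f3.py:
```python
import sys; from fit import *
k=sys.argv[1]
def nm(f,p0,st): 
    p0=np.array(p0,float); return minimize(f,p0,method="Nelder-Mead",options=dict(initial_simplex=np.vstack([p0]+[p0+np.eye(len(p0))[i]*st[i] for i in range(len(p0))]),xatol=.02,fatol=.02,maxiter=600))
# rack with free z
M=[]
for n,b,th,lo in(("top",(246,155,320,207),1.3,45),("scene",(255,175,335,255),1.55,60)):
    u0,v0,u1,v1=b; im=cv2.imread(f"pics/{n}0.png")[v0:v1,u0:u1].astype(float); r=im[...,2]/(im[...,1]+1)
    m=((r>th)&(im[...,2]>lo)&(im[...,1]>im[...,0]*1.05)).astype(np.uint8); _,l,st,_=cv2.connectedComponentsWithStats(m); kk=np.argsort(-st[1:,4])[:2]+1
    M.append((n,b,np.isin(l,kk).astype(float)))
def rp(p): return [q+[0,0,p[3]] for q in rackpolys(p[:3])]
r=nm(lambda p:sum(((draw(n,rp(p),b)-m)**2).sum() for n,b,m in M),[571.8,22,.2235,0],[4,4,.04,4]); p=r.x; print("rack",p.round(3),round(r.fun,1))
# rod: tip x,y,z,yaw,pitch(up of tip)
S=[]
for n,b in(("top",(308,150,366,186)),("scene",(316,166,352,200))):
    u0,v0,u1,v1=b; im=cv2.imread(f"pics/{n}{k}.png")[v0:v1,u0:u1].astype(int); ch=abs(im[...,2]-im[...,0])
    g=im.max(-1); m=((ch<np.median(ch)*.6)&(g>85)&(im[...,0]-im[...,2]<12)).astype(np.uint8)
    _,l,st,_=cv2.connectedComponentsWithStats(m); kk=np.argmax(st[1:,4])+1; print(n,st[kk].tolist()); S.append((n,b,(l==kk).astype(float)))
    cv2.imwrite(f"pics/m_{n}.png",m*255)
def rod(q):
    d=np.array([-np.sin(q[3])*np.cos(q[4]),np.cos(q[3])*np.cos(q[4]),np.sin(q[4])]); a=np.cross(d,[0,0,1]); a/=np.linalg.norm(a); c=np.cross(a,d); t=q[:3]
    ring=lambda s,R:[t-d*s+R*(np.cos(w)*a+np.sin(w)*c) for w in np.linspace(0,6.28,13)]
    return [np.array(ring(0,2)+ring(10,5)),np.array(ring(10,5)+ring(170,5))]
q0=[572,-78,45,.224,0]
for s in (S[:1],S[1:],S):
    r=nm(lambda q:sum(((draw(n,rod(q),b)-m)**2).sum() for n,b,m in s)+((q[2]-45)/20)**2+(q[4]/.1)**2,q0,[4,4,4,.04,.03]); q=r.x
    e=T(p[:3],[(-22,-72,45)])[0]+[0,0,p[3]]; c,sn=np.cos(p[2]),np.sin(p[2]); dd=q[:3]-e
    print("rod",q.round(3),round(r.fun,1),"tip in bushing frame",np.round([c*dd[0]+sn*dd[1],-sn*dd[0]+c*dd[1],dd[2]],1),"dyaw",round(q[3]-p[2],3))
```

```bash
python3 f3.py 2
```

```text
rack [ 5.75248e+02  2.12430e+01  2.25000e-01 -2.66900e+00] 81.9
top [12, 6, 46, 23, 186]
scene [4, 0, 24, 26, 119]
rod [ 5.69278e+02 -8.27430e+01  4.92490e+01  2.21000e-01  3.40000e-02] 14.0 tip in bushing frame [ -7.  -28.    6.9] dyaw -0.003
rod [ 5.71542e+02 -7.89530e+01  4.84120e+01  2.34000e-01  6.00000e-03] 19.7 tip in bushing frame [ -3.9 -24.8   6.1] dyaw 0.009
rod [ 5.67698e+02 -8.23860e+01  5.43830e+01  2.01000e-01 -5.50000e-02] 35.7 tip in bushing frame [ -8.5 -27.3  12.1] dyaw -0.023
```

Add to f3.py:
```python
print("--- per camera, level")
for i,n in enumerate(("top","scene")):
    f=lambda p:((draw(n,rackpolys(p),M[i][1])-M[i][2])**2).sum()
    p=nm(f,[571.8,22,.2235],[4,4,.04]).x
    for z in(41,45,49):
        q=nm(lambda q:((draw(n,rod([q[0],q[1],z,q[2],0]),S[i][1])-S[i][2])**2).sum(),[572,-78,.224],[4,4,.04]); x=q.x
        e=T(p,[(-22,-72,45)])[0]; c,sn=np.cos(p[2]),np.sin(p[2]); dd=np.r_[x[:2],z]-e
        print(n,"rack",p.round(3),"z",z,x.round(3),round(q.fun,1),"tip",np.round([c*dd[0]+sn*dd[1],-sn*dd[0]+c*dd[1]],1),"dyaw",round(x[2]-p[2],3))
```

```bash
python3 f3.py 2 | sed -n '/---/,$p'
```

```text
--- per camera, level
top rack [5.70833e+02 2.02190e+01 2.30000e-01] z 41 [ 5.69498e+02 -7.72680e+01  2.22000e-01] 20.3 tip [ -1.5 -22.6] dyaw -0.008
top rack [5.70833e+02 2.02190e+01 2.30000e-01] z 45 [ 5.68825e+02 -7.64910e+01  2.14000e-01] 21.2 tip [ -2.  -21.7] dyaw -0.016
top rack [5.70833e+02 2.02190e+01 2.30000e-01] z 49 [ 5.69068e+02 -8.34500e+01  2.24000e-01] 16.3 tip [ -3.4 -28.5] dyaw -0.006
scene rack [5.73006e+02 2.31910e+01 2.26000e-01] z 41 [ 5.75313e+02 -7.78720e+01  2.38000e-01] 25.6 tip [  1.6 -27. ] dyaw 0.011
scene rack [5.73006e+02 2.31910e+01 2.26000e-01] z 45 [ 5.72483e+02 -7.87340e+01  2.44000e-01] 23.4 tip [ -1.4 -27.2] dyaw 0.018
scene rack [5.73006e+02 2.31910e+01 2.26000e-01] z 49 [ 5.70954e+02 -8.20210e+01  2.41000e-01] 17.8 tip [ -3.6 -30.1] dyaw 0.015
```

In the tool's units: 10 mm is 0.2, 5 mm is 0.1.

{"name": "step_hand", "arguments": {"segments": [{"sy": 0.034,"az": 0.002,"jaw": 0},{"sx": 0.2,"jaw": 0},{"sx": 0.2,"jaw": 0},{"sx": 0.16,"jaw": 0},{"sx": 0.1,"jaw": 0},{"sx": 0.1,"jaw": 0},{"sx": 0.1,"jaw": 0},{"jaw": 0}]}}

```text
clock: 7.2
eef_pos: [609.2, -227.2, 64.2]
tool_rot: [3.141, -0.001, 1.797]
force: [0.8, 0.5, -1.6]
width: 13.9
gripper_force: 59.0
```

```bash
python3 to.py 566.4 -53.2 63 1.794
```

```text
pos [ 609.2 -227.2   64.2] rot [ 3.141e+00 -1.000e-03  1.797e+00] d tool [179.1  -2.6   1.3] rotvec [ 0.0007 -0.0007  0.0033] F [ 0.8  0.5 -1.6] w 13.9 t 7.2 q [ 0.53  0.88 -0.37  1.64  0.44  0.7   0.17]
```

Run:
```python
from h import *
for n in("top","scene"):
    im,D=cams.get_image(n); cv2.imwrite(f"pics/{n}3.png",im); s=read_state(); print(s["eef_pos"].round(2),s["tool_rot"].round(4),s["force"].round(1))
a=cv2.imread("pics/top3.png")[145:215,250:400]; b=cv2.imread("pics/scene3.png")[170:250,265:345]
cv2.imwrite("pics/crop5.png",np.hstack([cv2.resize(a[:,20:90],(400,400),interpolation=2),cv2.resize(b,(400,400),interpolation=2)]))
```

```text
[ 609.18 -227.48   64.11] [ 3.1410e+00 -7.0000e-04  1.7971e+00] [ 0.7  1.2 -0.8]
[ 609.14 -227.79   64.07] [ 3.1411e+00 -6.0000e-04  1.7968e+00] [ 0.6  0.3 -1.6]
```

View pics/crop5.png

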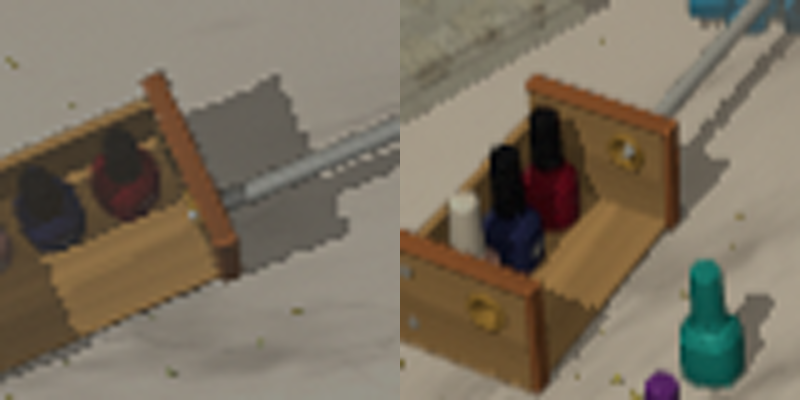

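The nose shows through the right bore, centred: about (279,182) in top and (310,200) in scene. There is no contact force, so I advance to mid-span.

In the tool's units: 12 mm is 0.24, 10 mm is 0.2.

{"name": "step_hand", "arguments": {"segments": [{"sx": 0.2,"jaw": 0},{"sx": 0.24,"jaw": 0},{"sx": 0.24,"jaw": 0},{"sx": 0.24,"jaw": 0},{"sx": 0.24,"jaw": 0},{"sx": 0.24,"jaw": 0},{"sx": 0.2,"jaw": 0},{"jaw": 0}]}}

```text
clock: 8.1
eef_pos: [591.0, -147.4, 64.2]
tool_rot: [3.141, -0.002, 1.799]
force: [1.4, 2.7, -0.9]
width: 14.2
gripper_force: 59.0
```

```bash
python3 to.py 566.4 -53.2 63 1.794
```

Run:
```python
from h import *
for n in("top","scene"):
    im,D=cams.get_image(n); cv2.imwrite(f"pics/{n}4.png",im)
a=cv2.imread("pics/top4.png")[145:215,245:325]; b=cv2.imread("pics/scene4.png")[175:255,260:340]
cv2.imwrite("pics/crop6.png",np.hstack([cv2.resize(a,None,fx=5,fy=5,interpolation=2),cv2.resize(b[:70],None,fx=5,fy=5,interpolation=2)]))
```

```text
pos [ 591.  -147.4   64.2] rot [ 3.141e+00 -2.000e-03  1.799e+00] d tool [97.3 -2.7  1.4] rotvec [ 0.0005 -0.0018  0.0055] F [ 1.4  2.7 -0.9] w 14.2 t 8.1 q [ 0.41  0.84 -0.34  1.76  0.44  0.62  0.03]
```

View pics/crop6.png

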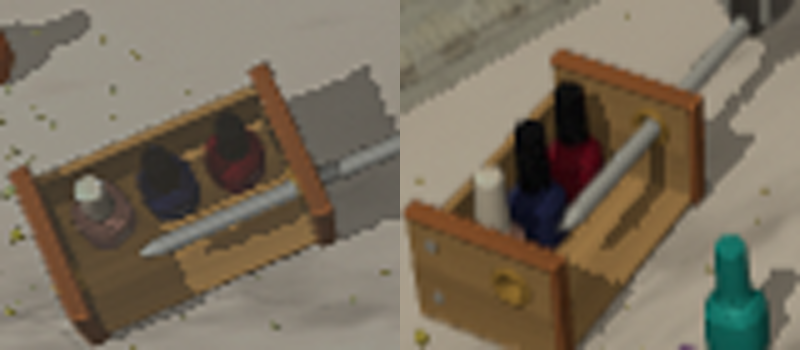

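Tip is mid-span, at about (274.6,194.4) top and (293,219.5) scene, clear of the bottles. I check it against the bore line.

Run:
```python
from fit import *
from scipy.optimize import least_squares
for n,p,px in(("top",(570.83,20.22,.2265),(274.4,194.8)),("scene",(573,23.2,.2255),(293,219.6))):
    print(n,"bore at y=24:",np.round(proj(n,T(p,[(-22,24,45)])[0]),1),"tip px",px)
    for x,z in((-22,48),(-20,45)): print("  sens",x,z,np.round(proj(n,T(p,[(x,24,z)])[0]),1))
    print("  y+5",np.round(proj(n,T(p,[(-22,29,45)])[0]),1))
    b=(250,170,300,215) if n=="top" else(285,195,320,225)
    u0,v0,u1,v1=b; im=cv2.imread(f"pics/{n}4.png")[v0:v1,u0:u1].astype(int); im0=cv2.imread(f"pics/{n}0.png")[v0:v1,u0:u1].astype(int)
    m=((abs(im-im0).max(-1)>25)&(abs(im[...,2]-im[...,0])<25)&(im.max(-1)>85)).astype(np.uint8); _,l,st,_=cv2.connectedComponentsWithStats(m); k=np.argmax(st[1:,4])+1; m=l==k; print(st[k])
    mm=m.astype(float)
    def poly(q):
        x0,x1,z0,z1,yt=q
        t=np.array([x1,yt,z1]); e=np.array([x0,-58,z0]); d=(t-e)/np.linalg.norm(t-e); w=np.linspace(0,6.28,13); C=np.c_[np.cos(w),0*w,np.sin(w)]
        return [T(p,np.vstack([t+2*C,t-10*d+5*C])),T(p,np.vstack([t-10*d+5*C,e+5*C]))]
    f=lambda q:((draw(n,poly([q[0],q[1],45,45,q[2]]),b)-mm)**2).sum()
    r=minimize(f,[-22,-22,24],method="Nelder-Mead",options=dict(initial_simplex=[[-22,-22,24],[-18,-22,24],[-22,-18,24],[-22,-22,28]])); print("  fit with z=45: x right, x tip, y tip",r.x.round(1),round(r.fun,1),mm.sum())
```

```text
top bore at y=24: [274.1 196.4] tip px (274.4, 194.8)
  sens -22 48 [273.9 196.2]
  sens -20 45 [273.8 195.7]
  y+5 [272.2 197.2]
[23 13 27 13 96]
  fit with z=45: x right, x tip, y tip [-18.7 -18.7  21.9] 11.6 96.0
scene bore at y=24: [293.4 221. ] tip px (293, 219.6)
  sens -22 48 [293.3 220.1]
  sens -20 45 [292.6 220.7]
  y+5 [292.3 222.3]
[ 8  4 19 22 96]
  fit with z=45: x right, x tip, y tip [-17.6 -18.1  20.5] 12.5 96.0
```

Units first: shifts go in shares of 50 mm. So 8 mm is 0.16, -1.2 mm is -0.024.

{"name": "step_hand", "arguments": {"segments": [{"sy": -0.024,"sz": 0.01,"jaw": 0},{"sy": -0.02,"sz": 0.01,"az": 0.003,"jaw": 0},{"sx": 0.16,"jaw": 0},{"sx": 0.16,"jaw": 0},{"sx": 0.16,"jaw": 0},{"jaw": 0}]}}

```text
clock: 8.8
eef_pos: [585.5, -128.0, 63.7]
tool_rot: [3.138, 0.002, 1.793]
force: [5.3, 0.9, -2.3]
width: 13.8
gripper_force: 59.1
```

```bash
python3 to.py 566.4 -53.2 63 1.794
```

```text
pos [ 585.5 -128.    63.7] rot [3.138e+00 2.000e-03 1.793e+00] d tool [77.1 -2.1  0.6] rotvec [ 0.004   0.0017 -0.001 ] F [ 5.3  0.9 -2.3] w 13.8 t 8.8 q [ 0.37  0.82 -0.33  1.8   0.44  0.59 -0.01]
```

{"name": "step_hand", "arguments": {"segments": [{"sx": 0.12,"jaw": 0},{"sx": 0.12,"jaw": 0},{"sx": 0.12,"jaw": 0},{"jaw": 0}]}}

```text
clock: 9.2
eef_pos: [582.0, -111.1, 63.8]
tool_rot: [3.137, 0.002, 1.793]
force: [6.2, 0.1, -1.7]
width: 14.1
gripper_force: 59.1
```

```bash
python3 to.py 566.4 -53.2 63 1.794
```

```text
pos [ 582.  -111.1   63.8] rot [3.137e+00 2.000e-03 1.793e+00] d tool [59.9 -2.5  0.7] rotvec [ 0.0049  0.0024 -0.0013] F [ 6.2  0.1 -1.7] w 14.1 t 9.2 q [ 0.34  0.82 -0.32  1.82  0.44  0.57 -0.04]
```

In the tool's units: 0.8 mm is 0.016.

{"name": "step_hand", "arguments": {"segments": [{"sy": 0.016,"jaw": 0},{"sy": 0.016,"jaw": 0},{"jaw": 0}]}}

```text
clock: 9.5
eef_pos: [582.3, -111.0, 63.4]
tool_rot: [3.14, 0.002, 1.793]
force: [5.7, -2.1, -0.1]
width: 13.7
gripper_force: 59.2
```

```bash
python3 to.py 566.4 -53.2 63 1.794
```

Run:
```python
from h import *
for n in("top","scene"):
    im,D=cams.get_image(n); cv2.imwrite(f"pics/{n}5.png",im)
a=cv2.imread("pics/top5.png")[145:215,245:325]; b=cv2.imread("pics/scene5.png")[175:255,260:340]
cv2.imwrite("pics/crop7.png",np.hstack([cv2.resize(a,None,fx=5,fy=5,interpolation=2),cv2.resize(b[:70],None,fx=5,fy=5,interpolation=2)]))
```

```text
pos [ 582.3 -111.    63.4] rot [3.140e+00 2.000e-03 1.793e+00] d tool [59.8 -2.8  0.3] rotvec [ 0.002   0.0018 -0.0014] F [ 5.7 -2.1 -0.1] w 13.7 t 9.5 q [ 0.34  0.82 -0.32  1.81  0.44  0.58 -0.04]
```

View pics/crop7.png

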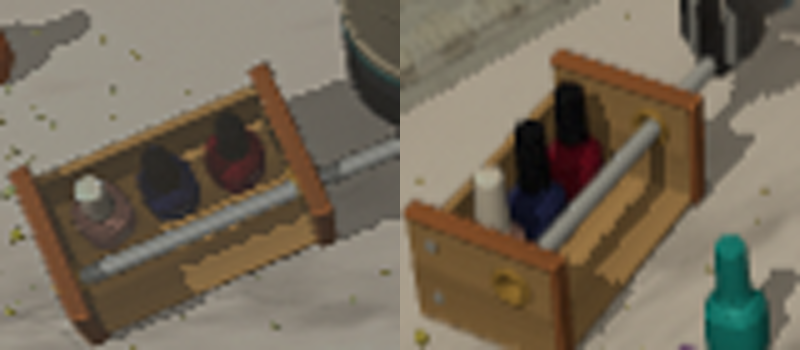

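The nose is at the left bushing's inner mouth, about (262,199) in top. The side force is small (6 N), so I advance gently and watch the force.

{"name": "step_hand", "arguments": {"segments": [{"sx": 0.06,"jaw": 0},{"sx": 0.06,"jaw": 0},{"sx": 0.06,"jaw": 0},{"jaw": 0}]}}

```text
clock: 10.0
eef_pos: [580.3, -101.8, 63.4]
tool_rot: [3.139, 0.002, 1.793]
force: [4.9, -0.2, -0.7]
width: 13.6
gripper_force: 59.1
```

```bash
python3 to.py 566.4 -53.2 63 1.794
```

```text
pos [ 580.3 -101.8   63.4] rot [3.139e+00 2.000e-03 1.793e+00] d tool [50.4 -2.8  0.3] rotvec [ 0.0022  0.0016 -0.0009] F [ 4.9 -0.2 -0.7] w 13.6 t 10.0 q [ 0.33  0.82 -0.32  1.82  0.44  0.57 -0.05]
```

{"name": "step_hand", "arguments": {"segments": [{"sx": 0.06,"jaw": 0},{"sx": 0.06,"jaw": 0},{"sx": 0.06,"jaw": 0},{"jaw": 0}]}}

```text
clock: 10.4
eef_pos: [578.5, -93.0, 63.4]
tool_rot: [3.139, 0.002, 1.793]
force: [6.1, -0.7, -1.2]
width: 13.7
gripper_force: 59.0
```

```bash
python3 to.py 566.4 -53.2 63 1.794
```

```text
pos [578.5 -93.   63.4] rot [3.139e+00 2.000e-03 1.793e+00] d tool [41.5 -3.   0.3] rotvec [ 0.0025  0.0017 -0.0007] F [ 6.1 -0.7 -1.2] w 13.7 t 10.4 q [ 0.31  0.81 -0.32  1.83  0.44  0.56 -0.07]
```

{"name": "step_hand", "arguments": {"segments": [{"sx": 0.08,"sy": 0.01,"jaw": 0},{"sx": 0.08,"sy": 0.01,"jaw": 0},{"sx": 0.08,"jaw": 0},{"sx": 0.04,"jaw": 0},{"jaw": 0},{"jaw": 0}]}}

```text
clock: 11.0
eef_pos: [575.5, -78.5, 63.1]
tool_rot: [3.141, 0.001, 1.794]
force: [5.3, -1.2, -0.5]
width: 14.1
gripper_force: 59.0
```

```bash
python3 to.py 566.4 -53.2 63 1.794
```

Run:
```python
from fit import *
for n in("top","scene"):
    im,D=cams.get_image(n); cv2.imwrite(f"pics/{n}6.png",im)
for n,p in(("top",(570.83,20.22,.2265)),("scene",(573,23.2,.2255))): print(n,[np.round(proj(n,T(p,[(-22,y,45)])[0]),1).tolist() for y in(72,82,92,97)],"root@-16",np.round(proj(n,T(p,[(-22,-88,45)])[0]),1))
a=cv2.imread("pics/top6.png")[155:215,245:325]; b=cv2.imread("pics/scene6.png")[175:255,260:340]
cv2.imwrite("pics/crop8.png",np.hstack([cv2.resize(a,None,fx=5,fy=5,interpolation=2),cv2.resize(b[10:70],None,fx=5,fy=5,interpolation=2)]))
```

```text
pos [575.5 -78.5  63.1] rot [3.141e+00 1.000e-03 1.794e+00] d tool [26.7 -3.2  0.1] rotvec [ 0.0008  0.0006 -0.0003] F [ 5.3 -1.2 -0.5] w 14.1 t 11.0 q [ 0.28  0.81 -0.31  1.85  0.44  0.55 -0.09]
top [[256.4, 204.1], [252.7, 205.7], [249.0, 207.4], [247.1, 208.2]] root@-16 [314.7 178.7]
scene [[282.5, 233.6], [280.1, 236.4], [277.7, 239.2], [276.5, 240.6]] root@-16 [316.2 194.6]
```

View pics/crop8.png

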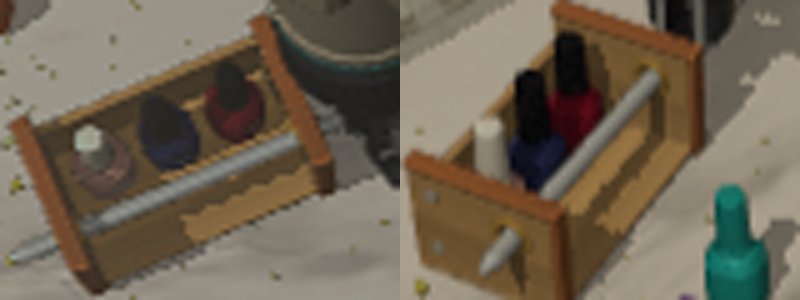

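The rod spans both bushings. The nose sticks out about 22 mm, at (247,206.6) in top and (277,239) in scene. The grip is outside the right cheek and the bottles have not moved. I hand it in.

{"name": "step_hand", "arguments": {"segments": [{"jaw": 0},{"jaw": 0},{"jaw": 0}]}}

```text
clock: 11.4
eef_pos: [575.5, -78.5, 63.1]
tool_rot: [3.141, 0.0, 1.794]
force: [5.1, -0.9, -1.8]
width: 13.6
gripper_force: 59.0
```

```bash
python3 -c "
from h import *
print(ctrl.finish_job())"
```

```text
the job is handed in; nothing more can be done
None
```

The rod is threaded through both bushings with its tip about 22 mm beyond the left end, and the arm is holding it still by the grip; the bottles look undisturbed in the last pictures, and I handed the job in at about 11 s (no verdict came back).

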